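Shim the practice pad against its stop and hold it

ROBOT

A 7-joint arm with a two-finger parallel gripper is mounted at the origin on the work surface. World frame = base frame: x ahead of the robot, y to its left, z up, the work surface at z = 0. Lengths are in m, angles in rad, forces in N, time in s.
With the tool pointing down it reaches from about 0.4 to 0.9 m from the base axis. Payload 5.6 kg.
Tool frame: the origin (TCP) lies at the centre of the arm's flange, where the gripper is bolted on; the fingertips stand 190 mm ahead of it and the grasp point (between the pads) lies 171 mm ahead of it (r.tip_reach is the distance from the TCP to the fingertips, in m); z points along the fingers, y is the line along which they close (so a half turn about z gives the same grasp; the last joint's range is limited). The gripper opens to 92 mm and grips with 3 to 60 N. Pads are 20 mm wide; open, the fingers measure 128 mm over their backs; the gripper's body (75 mm by 189 mm) begins 69 mm behind the grasp point.
Start: joints at [1.251, 0.468, -0.012, 1.603, 0.006, 1.071, -0.056], TCP at [0.178, -0.625, 0.405] pointing down, gripper open.
Joint ranges: [-2.53, 2.53], [-0.31, 2.02], [-1.57, 1.55], [0.28, 2.44], [-1.29, 4.43], [0.15, 1.84], [-2.92, 2.92]. Speed limits (rad/s): [2.57, 2.57, 3.14, 3.14, 3.14, 3.14, 3.14].

INTERFACE

Orientations are given as a unit quaternion [w, x, y, z].
In Python, from workcell import r gives the robot as it stands.
- The arm moves only by the tool drive_tool, never from a script. Its argument "steps" is text: rows parted by semicolons, each of 7 numbers parted by spaces: the opening, from 0 (shut) to 1 (fully open), then the shift along the tool's x, y, z in m, then the turn, a rotation vector about the tool's x, y, z in degrees. A call has 1 to 20 rows; each row shifts and turns the commanded pose from where the row before left it, along the tool's axes as they then stand; what a row does not reach is not made up. A row lasts 1/12 s, in which the tool goes at most 41.7 mm and 7.16 degrees, less where a joint would pass 70% of its speed; a pose out of reach is approached as far as the arm can. A call with a gripper value outside its range is refused whole. The fingers move at their own pace and stop on an object; "grip_force" is the grip in N (left out, the last holds). Time passes only in rows, so rows that do not move let the fingers close. It gives the time, the measured TCP pose, the force, the opening and the grip force at its end, in the units of the state.
- r.read_state(): the state, without advancing time (a new reading comes with each control period).
- r.capture(name): name is "scene" or "top" or "wrist"; returns a dict with "color" (384x512x3 uint8, red, green, blue), "z_map" (384x512 float32, m along the optical axis (not along the pixel's ray), 0 where there is no reading), "fx", "fy", "cx", "cy" (pixels), "R" (3x3) and "t" (3): a world point X has camera coordinates R X + t; the wrist camera has in their place "tool_from_camera" (4x4, takes a point from camera to tool coordinates, whose origin is the TCP and whose axes are the flange's). Camera axes: x right, y down, z forward; pixel columns grow to the right and rows downward; lengths in m; the calibration is good to about 2 mm. A picture is of the moment at which its call begins: read the wrist's pose just before it.
- r.hand_in(): hands the job in; it is judged then, once.
The state is a dict: "time_s": time; "joint_pos": joint angles; "joint_velocities": joint speeds; "joint_torque": joint torques, N m; "tool_pos": TCP position; "eef_rot": TCP orientation; "ft_force": force on the tool from outside, world axes, zero at the start; "torque": the same for the moment, N m; "finger_gap": opening from 0.0 (shut) to 1.0 (fully open); "grip_force": force on a finger pad.
Only numpy, scipy, OpenCV 4.12 (cv2) and the standard library are available. Lean on these libraries where they do the work, as an engineer would, in place of code of your own. Each camera call takes 0.05 s, during which the arm holds its last target. There are 200 camera calls.

TASK

Lift the cross-shaped spacer up and off its two-pronged hook and slide its blade upright, well down and about midway along, into the gap between pad and low rail of the one pad holder where that gap is wide enough for it. With the spacer push that pad back squarely flush against the tall stop, and finish while still gripping the spacer and pressing the pad firmly against the stop, so that a colleague can fix it there; do not let go. Leave the other two pads and everything else on the table as they are.

Things in the scene. Friction and masses are not known exactly. Their poses are not given: they have to be found in the camera images.
- spacer: Flat aluminium spacer 12 mm thick (x), 86 mm tall, about 0.12 kg, cross-shaped: blade 44 mm wide (y) from z = 0 to 48 mm, cross bar 92 mm wide from 48 to 60 mm, grip tab 36 mm wide from 60 to 86 mm. Origin: centre of the blade's bottom end. At the start it hangs upright by the bar on the stand's prongs, blade between them.
- stand: Fixed steel stand with a two-pronged hook. Origin: foot of its post (base plate 110 by 110 by 12 mm, centred at x = -20). Two 8 mm prongs at y = -32 and +32 mm run from the post to its -x, tops 130 mm over the table, ends at x = -88 turned up to 146 mm. The spacer hangs across them at x about -50 mm, its x axis along the stand's. Post top 134 mm.
- holder_1: Fixed pad holder, grey plastic base 124 (x) by 90 (y) by 8 mm. Origin: centre of underside; z up. On its -x edge the aluminium stop, 36 mm tall over the table, inner face at x = -50 mm; facing it a low aluminium rail, 12 mm thick, top 22 mm over the table. Clear length from stop to rail 87 mm (rail inner face at x = +37 mm). The pad lies on the base between them; y ends open.
- pad_1: White plastic peg-board pad lying in holder_1, 60 (x) by 70 (y) by 20 mm, two rows of black pegs 14 mm tall on top (x = -21, -6 mm). Origin: centre of underside; x along the holder's x. Flush against the stop its origin is at x = -20 mm in the holder's frame. Slides freely, 0.1 to 0.2 kg. At the start it stands 4 to 8 mm away from the stop, a little askew.
- holder_2: Fixed pad holder, grey plastic base 124 (x) by 90 (y) by 8 mm. Origin: centre of underside; z up. On its -x edge the aluminium stop, 36 mm tall over the table, inner face at x = -50 mm; facing it a low aluminium rail, 12 mm thick, top 22 mm over the table. Clear length from stop to rail 70 mm (rail inner face at x = +20 mm). The pad lies on the base between them; y ends open.
- pad_2: White plastic peg-board pad lying in holder_2, 60 (x) by 70 (y) by 20 mm, two rows of black pegs 14 mm tall on top (x = -21, -6 mm). Origin: centre of underside; x along the holder's x. Flush against the stop its origin is at x = -20 mm in the holder's frame. Slides freely, 0.1 to 0.2 kg.
- holder_3: Fixed pad holder, grey plastic base 124 (x) by 90 (y) by 8 mm. Origin: centre of underside; z up. On its -x edge the aluminium stop, 36 mm tall over the table, inner face at x = -50 mm; facing it a low aluminium rail, 12 mm thick, top 22 mm over the table. Clear length from stop to rail 67 mm (rail inner face at x = +17 mm). The pad lies on the base between them; y ends open.
- pad_3: White plastic peg-board pad lying in holder_3, 60 (x) by 70 (y) by 20 mm, two rows of black pegs 14 mm tall on top (x = -21, -6 mm). Origin: centre of underside; x along the holder's x. Flush against the stop its origin is at x = -20 mm in the holder's frame. Slides freely, 0.1 to 0.2 kg.
- jar: Small clear jar, 44 mm across, 60 mm tall; bystander, leave it alone. Origin: centre of the underside.
- bowl: Steel bowl, 96 mm across, 40 mm tall; bystander, leave it alone. Origin: centre of the underside.
- suture_pad: Red suture pad 60 by 120 by 16 mm; bystander, leave it alone. Origin: centre of the underside.
- forceps: Steel forceps about 130 mm long, 6 mm high; bystander, leave it alone. Origin: middle of it, underside.
- cap: Black round cap, 26 mm across, 24 mm tall; bystander, leave it alone. Origin: centre of the underside.
- wrench: Wrench, 140 mm long; bystander, leave it alone. Origin: middle of it, underside.
- grasper: White-handled laparoscopic grasper, about 370 mm long, 12 mm high; bystander, leave it alone. Origin: middle of it, underside.

How it is judged:
On the way, in this order (a step that is already met when the one before it is completed fails the run):
1. the spacer is lifted clear of the hook, in the gripper (z of spacer in the frame of stand above 0.1 m and contact force between spacer and stand below 0.05 N and contact force between the fingers and spacer above 1 N), for 0.1 s.
2. the blade is down in the wide gap between pad and rail (z of spacer in the frame of holder_1 below 0.018 m and x of spacer in the frame of holder_1 between 0.01 and 0.034 m and y of spacer in the frame of holder_1 between -0.02 and 0.02 m and angle between spacer's own z axis and vertical below 0.15 rad), for 0.2 s.
At the end, for the whole second after the job is handed in: Spacer still gripped, upright (0.15 rad), blade in the wide gap (under 10 mm over the base, within 20 mm of its middle), pressing the pad with over 3 N; pad flat, within 1.7 mm of the stop, square to 0.04 rad, within 15 mm of the middle line; robot itself not touching the pad; all still (all of step 2 and x of pad_1 in the frame of holder_1 below -0.0183 m and angle between the x axis of pad_1 and the x axis of holder_1, either way round below 0.04 rad and z of pad_1 in the frame of holder_1 below 0.0105 m and y of pad_1 in the frame of holder_1 between -0.015 and 0.015 m and contact force between spacer and pad_1 above 3 N and contact force between the fingers and spacer above 5 N and contact force between the arm and pad_1 below 0.3 N and linear speed of each of spacer, pad_1 below 0.01 m/s); the arm keeps its last pose, push and grip.
It fails at once if one of the other two pads is shifted by more than 6 mm (distance of any of pad_2, pad_3 from where it was at the start of the episode above 0.006 m).
It fails at once if a bystander is shifted by more than 25 mm (distance of any of jar, bowl, suture_pad, forceps, cap, wrench, grasper from where it was at the start of the episode above 0.025 m).
It also fails if it takes over 42 s, if anything falls off the work surface, if the arm or the gripper's body presses on something with over 40 N, if the wrist force passes 120 N, or if a joint passes its speed limit or range.

## Working session

There is one attempt and no reset: what is moved stays moved. The work goes in short steps, Python scripts to look and compute and a tool call to move; the robot and the scene stay as the last step left them, time stands still between calls to the robot, and variables do not carry over. Pictures are saved under pics/ and viewed, at most 10 in all, crops included, and the job is handed in when it is done.

Besides the shell and the picture viewer there is one more tool, called after "Emit:" by a JSON object that holds its "name" and its "arguments". drive_tool: Moves the arm, as the interface text tells. Its arguments: {"type":"object","properties":{"steps":{"type":"string"},"grip_force":{"type":"number"}},"required":["steps"]}

```bash
mkdir -p pics; ls
python3 - <<'E'
from workcell import r
import cv2,numpy as np
s=r.read_state();print(s)
for n in("scene","top"):
    c=r.capture(n);np.savez(n+'.npz',**c);cv2.imwrite(f'pics/{n}0.png',c['color'][...,::-1]);print(n,c['R'],c['t'],c['fx'])
E
```

```text
pics
{'time_s': 0.0, 'joint_pos': array([ 1.25096326,  0.46837188, -0.01163013,  1.60360207,  0.00601478,
        1.07144141, -0.05629126]), 'joint_velocities': array([-0.00053786, -0.00203009,  0.00033249, -0.00032071,  0.00142925,
       -0.00013127, -0.00225745]), 'joint_torque': array([-7.54653902e-04, -5.20570707e+01, -1.31067401e-02, -2.43748677e+01,
       -5.66772348e-02,  1.71504042e-02,  1.63581612e-04]), 'tool_pos': array([ 0.17755072, -0.62502101,  0.40375245]), 'eef_rot': array([-8.74645067e-04,  9.90436968e-01,  1.37963088e-01, -1.85225985e-04]), 'ft_force': array([ 0.15710231,  0.08012968, -0.16717535]), 'torque': array([-0.00503974,  0.03254413, -0.01880282]), 'grip_force': 0.0, 'finger_gap': 1.0045611560001577}
scene [[-0.44327588  0.89634858 -0.00810625]
 [ 0.64247149  0.31139248 -0.70018934]
 [-0.6250895  -0.31558508 -0.71391118]] [ 0.29210116 -0.27035122  1.53044597] 495.46011817502443
top [[ 0.03019951 -0.99947748  0.01152237]
 [-0.99513893 -0.03114548 -0.09342628]
 [ 0.09373633 -0.00864493 -0.99555952]] [-0.08209337  0.54222483  1.28853122] 475.40236870832064
```

View pics/scene0.png

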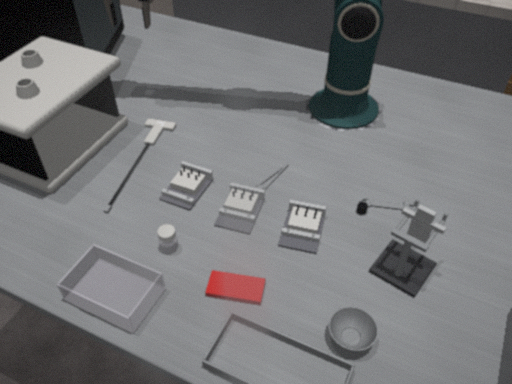

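View pics/top0.png

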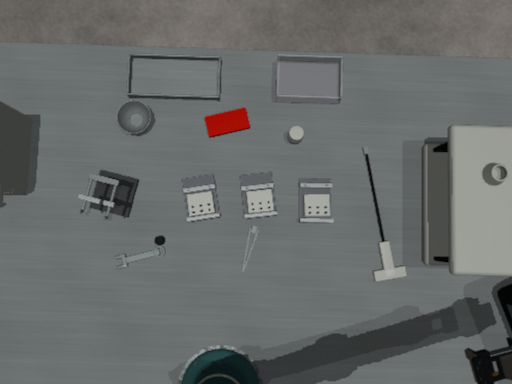

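Run:
```python
import cv2,numpy as np
c=np.load('top.npz')['color'][...,::-1]
a=cv2.resize(c[165:230,175:340],None,fx=4.8,fy=4.8,interpolation=cv2.INTER_CUBIC)
b=cv2.resize(c[160:225,70:150],None,fx=4,fy=4,interpolation=cv2.INTER_CUBIC)
s=np.load('scene.npz')['color'][...,::-1]
d=cv2.resize(s[185:295,350:460],None,fx=2.6,fy=2.6,interpolation=cv2.INTER_CUBIC)
o=np.zeros((600,800,3),np.uint8);o[:a.shape[0],:a.shape[1]]=a;o[314:314+b.shape[0],:b.shape[1]]=b;o[314:600,400:686]=d
cv2.imwrite('pics/z.png',o)
```

```text
(no output)
```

View pics/z.png

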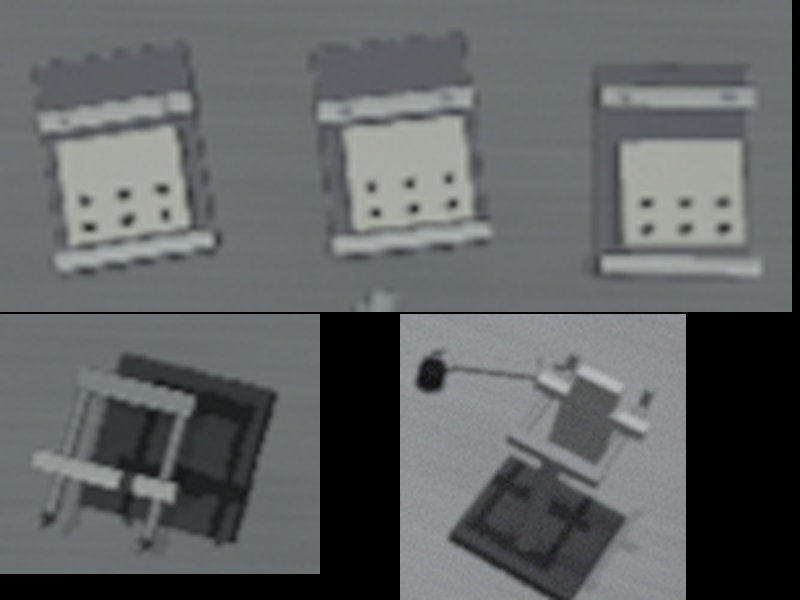

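```bash
cat > h.py <<'E'
import numpy as np,cv2
from scipy.spatial.transform import Rotation as Ro
def cloud(c,s=None):
    z=c['z_map'];v,u=np.indices(z.shape)
    p=np.stack([(u-c['cx'])/c['fx']*z,(v-c['cy'])/c['fy']*z,z],-1)
    if s is None: p=(p-c['t'])@c['R']
    else:
        T=c['tool_from_camera'];w,x,y,q=s['eef_rot'];p=p@T[:3,:3].T+T[:3,3]
        p=Ro.from_quat([x,y,q,w]).apply(p.reshape(-1,3)).reshape(p.shape)+s['tool_pos']
    p[z==0]=np.nan
    return p
def rect(q):
    (c,wh,a)=cv2.minAreaRect((q[:,:2]*1000).astype(np.float32)); return np.round(c,1),np.round(wh,1),round(a,1),len(q),'z',np.round(np.median(q[:,2])*1000,1)
E
python3 - <<'E'
from h import *
for n in("top","scene"):
    P=cloud(np.load(n+'.npz'));
    if n=="top":
        for (u0,u1,v0,v1) in((180,225,170,225),(235,280,170,225),(295,340,175,225)):
            q=P[v0:v1,u0:u1].reshape(-1,3)
            for a,b in((.005,.012),(.018,.0245),(.0245,.031),(.032,.04)):
                m=q[(q[:,2]>a)&(q[:,2]<b)];print(a,rect(m))
    B=(.4,.75,.1,.5)
    q=P.reshape(-1,3);q=q[(q[:,0]>.45)&(q[:,0]<.75)&(q[:,1]>.15)&(q[:,1]<.5)]
    for a,b in((.006,.018),(.118,.139),(.141,.15),(.15,.18)):
        m=q[(q[:,2]>a)&(q[:,2]<b)];print(n,a,rect(m) if len(m) else 0)
        if a>.1 and len(m)<40: print((m*1000).round())
    print(np.nanmedian(q[:,2]))
E
```

```text
0.005 (array([522.5,  68.3]), array([152.1, 123.5]), 2.1, 468, 'z', np.float64(7.7))
0.018 (array([507.5,  71. ]), array([92. , 89.2]), 11.0, 178, 'z', np.float64(22.0))
0.0245 (array([506.1,  74.5]), array([91.6, 75.4]), 9.7, 458, 'z', np.float64(27.6))
0.032 (array([497.3,  68.7]), array([70.8, 88.8]), 10.6, 136, 'z', np.float64(35.4))
0.005 (array([529.5, -91. ]), array([148.2, 114.1]), 3.4, 470, 'z', np.float64(8.0))
0.018 (array([518. , -88.7]), array([89. , 86.9]), 8.0, 167, 'z', np.float64(22.1))
0.0245 (array([519.4, -86.3]), array([87.3, 86.5]), 5.0, 456, 'z', np.float64(27.3))
0.032 (array([509.2, -90.4]), array([70.9, 88.9]), 8.1, 145, 'z', np.float64(35.0))
0.005 (array([ 527. , -254.6]), array([135.1, 124.1]), 1.8, 482, 'z', np.float64(7.9))
0.018 (array([ 517.8, -246.5]), array([108.7,  89. ]), 0.7, 155, 'z', np.float64(22.6))
0.0245 (array([ 516.3, -242.7]), array([ 86.1, 107.9]), 88.7, 466, 'z', np.float64(27.6))
0.032 (array([ 500.9, -247. ]), array([74.1, 88.1]), 1.8, 149, 'z', np.float64(35.4))
top 0.006 (array([603.5, 328. ]), array([292.8, 342. ]), 0.1, 1512, 'z', np.float64(11.1))
top 0.118 (array([508.9, 318.1]), array([ 89.3, 102. ]), 78.1, 383, 'z', np.float64(129.7))
top 0.141 (array([479.8, 325.9]), array([93. , 45.8]), 77.3, 63, 'z', np.float64(143.1))
top 0.15 (array([496.6, 322.2]), array([35.6, 11.9]), 77.8, 84, 'z', np.float64(166.8))
0.0003698935214517092
scene 0.006 (array([612.1, 294.5]), array([110.6, 295.8]), 77.1, 2325, 'z', np.float64(10.3))
scene 0.118 (array([508.4, 319.2]), array([ 91.2, 102.8]), 76.6, 787, 'z', np.float64(128.7))
scene 0.141 (array([479.4, 325.8]), array([89. , 47.9]), 79.4, 119, 'z', np.float64(142.5))
scene 0.15 (array([495. , 322.6]), array([35.9, 15.8]), 73.7, 187, 'z', np.float64(163.6))
-0.0007955117927319253
```

```bash
cat >> h.py <<'E'
def rot(s): w,x,y,z=s['eef_rot'];return Ro.from_quat([x,y,z,w])
def plan(s,p,yaw,maxd=.036,maxa=6.5):
    "target TCP p, tool pointing down with its x axis at yaw deg: shift then turn"
    R=rot(s);d=R.inv().apply(np.array(p)-s['tool_pos'])
    T=Ro.from_euler('z',yaw,degrees=True)*Ro.from_quat([1,0,0,0])
    a=np.degrees((R.inv()*T).as_rotvec());n=np.linalg.norm
    print('shift',d.round(4),'rows',n(d)/maxd,'then turn',a.round(2),'rows',n(a)/maxa)
E
python3 - <<'E'
from h import *
from workcell import r
s=r.read_state();c=r.capture('wrist');print(c['tool_from_camera'].round(3),c['fx'],c['cx'],c['cy'])
q=np.vstack([cloud(np.load(n+'.npz')).reshape(-1,3) for n in('top','scene')]);q=q[(q[:,2]>.1)&(q[:,1]<-.3)&(q[:,0]>.1)]
a=np.array([.178,-.625]);b=np.array([.42,-.25])
t=np.clip((q[:,:2]-a)@(b-a)/((b-a)@(b-a)),0,1);d=np.linalg.norm(q[:,:2]-a-t[:,None]*(b-a),axis=1)
for i in np.argsort(d)[::200][:6]:print(d[i],q[i])
plan(s,(.42,-.25,.40),15.9)
E
```

```text
[[-0.001 -0.958 -0.287  0.082]
 [ 1.    -0.001 -0.001  0.   ]
 [ 0.001 -0.287  0.958  0.021]
 [ 0.     0.     0.     1.   ]] 306.1220004292521 258.4509188899607 191.80240218671142
0.00017021279080686543 [ 0.19558718 -0.59743322  0.34647076]
0.015801005486729965 [ 0.18866948 -0.57932587  0.37527612]
0.026335393686901472 [ 0.17260121 -0.58479711  0.37196642]
0.03320398488395464 [ 0.17375134 -0.57034758  0.22379715]
0.0389147712642708 [ 0.17812123 -0.55304398  0.34476291]
0.044405475147629915 [ 0.15499128 -0.57875968  0.33007888]
shift [ 0.3357 -0.2945  0.0043] rows 12.406600218239575 then turn [-0.09  0.01 -0.04] rows 0.015308448665487608
```

Emit:
{"name": "drive_tool", "arguments": {"steps": "1 .0184 -.0281 0 0 0 0;1 .0184 -.0281 0 0 0 0;1 .0184 -.0281 0 0 0 0;1 .0184 -.0281 0 0 0 0;1 .0184 -.0281 0 0 0 0;1 .0184 -.0281 0 0 0 0;1 .0184 -.0281 0 0 0 0;1 .0334 -.0078 .005 0 0 0;1 .0334 -.0078 .005 0 0 0;1 .0334 -.0078 .005 0 0 0;1 .0334 -.0078 .005 0 0 0;1 .0334 -.0078 .005 0 0 0;1 .0334 -.0078 .005 0 0 0;1 .0334 -.0078 .005 0 0 0;1 .0334 -.0078 .005 0 0 0;1 .0334 -.0078 .005 0 0 0;1 0 0 0 0 0 0;1 0 0 0 0 0 0"}}

```text
time_s: 1.65
tool_pos: [0.5189, -0.2495, 0.3588]
eef_rot: [-0.001, 0.99, 0.14, -0.0]
ft_force: [-0.5, -0.7, 0.8]
finger_gap: 1.0
grip_force: 0.0
```

Run:
```python
from h import *
from workcell import r
s=r.read_state();c=r.capture('wrist');print(s['tool_pos'],s['joint_pos'].round(2),np.abs(s['joint_velocities']).max())
cv2.imwrite('pics/w1.png',c['color'][...,::-1]);P=cloud(c,s);np.savez('w1.npz',P=P,c=c['color'])
q=P.reshape(-1,3);q=q[(q[:,0]>.42)&(q[:,0]<.63)&(q[:,1]>-.33)&(q[:,1]<-.16)]
for a,b in((.005,.012),(.020,.0245),(.026,.030),(.0335,.038)):
    m=q[(q[:,2]>a)&(q[:,2]<b)];print(a,rect(m))
print(np.histogram(q[:,2],bins=np.arange(-.004,.05,.002)))
plan(s,(.49,.323,.40),77.8)
```

```text
[ 0.51889196 -0.24949961  0.35877116] [ 0.59  0.41 -0.25  1.82  0.12  0.93 -1.01] 0.04368954230393393
0.005 (array([ 526.2, -248.1]), array([112.7,  90.1]), 0.9, 3439, 'z', np.float64(7.3))
0.02 (array([ 519.6, -247.9]), array([99.9, 89.5]), 0.9, 1137, 'z', np.float64(21.4))
0.026 (array([ 503.9, -248.2]), array([68. , 89.1]), 1.1, 3346, 'z', np.float64(27.3))
0.0335 (array([ 482.6, -248.7]), array([44.1, 89.3]), 1.2, 775, 'z', np.float64(35.2))
(array([  790, 14305,  2841,     6,   156,  2686,   519,    89,    83,
          84,    86,   152,   865,   252,   188,  2765,   581,    76,
         106,   615,   115,    22,    97,    16,     0,     0,     0]), array([-0.004, -0.002,  0.   ,  0.002,  0.004,  0.006,  0.008,  0.01 ,
        0.012,  0.014,  0.016,  0.018,  0.02 ,  0.022,  0.024,  0.026,
        0.028,  0.03 ,  0.032,  0.034,  0.036,  0.038,  0.04 ,  0.042,
        0.044,  0.046,  0.048,  0.05 ]))
shift [ 0.1308 -0.5582 -0.0404] rows 15.964137124427348 then turn [-1.000e-01 -1.000e-02 -6.172e+01] rows 9.49508484524648
```

View pics/w1.png

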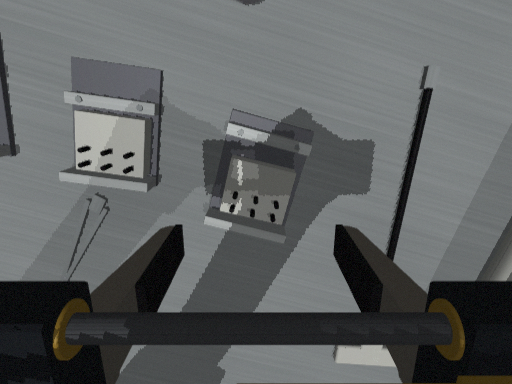

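Run:
```python
from h import *
P=np.load('w1.npz')['P']
reg=(P[...,0]>.42)&(P[...,0]<.63)&(P[...,1]>-.33)&(P[...,1]<-.16)
Z=P[...,2]
for n,a,b in(('rail',.0195,.0235),('pad',.0255,.030),('stop',.0335,.0385)):
    m=(reg&(Z>a)&(Z<b)).astype(np.uint8)
    m=cv2.morphologyEx(m,cv2.MORPH_OPEN,np.ones((3,3)))
    k,l,st,_=cv2.connectedComponentsWithStats(m);i=1+np.argmax(st[1:,4])
    print(n,rect(P[l==i]))
m=reg&(Z>.005)&(Z<.0095);q=P[m];print('base',rect(q), q[:,0].max())
# gap strip between pad and rail
q=q[(q[:,1]>-.27)&(q[:,1]<-.23)];print(np.histogram(q[:,0],bins=np.arange(.455,.60,.004)))
```

```text
rail (array([ 563.5, -247.2]), array([12.1, 89.5]), 0.9, 981, 'z', np.float64(21.3))
pad (array([ 507.5, -250.7]), array([60.1, 70.1]), 2.2, 3288, 'z', np.float64(27.3))
stop (array([ 465.8, -249. ]), array([10.5, 89.3]), 1.2, 719, 'z', np.float64(35.2))
base (array([ 526.2, -248.1]), array([112.7,  90.1]), 0.9, 3324, 'z', np.float64(7.3)) 0.5831302012849212
(array([  0,   0,   0,   7,   0,   0,   0,   0,   0,   0,   0,   0,   0,
         0,   0,   0,   0,   0,   0,   0,  70, 132, 135, 136, 134,  29,
         0,   0,  61, 141, 146, 130,   0,   0,   0,   0]), array([0.455, 0.459, 0.463, 0.467, 0.471, 0.475, 0.479, 0.483, 0.487,
       0.491, 0.495, 0.499, 0.503, 0.507, 0.511, 0.515, 0.519, 0.523,
       0.527, 0.531, 0.535, 0.539, 0.543, 0.547, 0.551, 0.555, 0.559,
       0.563, 0.567, 0.571, 0.575, 0.579, 0.583, 0.587, 0.591, 0.595,
       0.599]))
```

Emit:
{"name": "drive_tool", "arguments": {"steps": "1 .0077 -.0328 -.0024 0 0 0;1 .0077 -.0328 -.0024 0 0 0;1 .0077 -.0328 -.0024 0 0 0;1 .0077 -.0328 -.0024 0 0 0;1 .0077 -.0328 -.0024 0 0 0;1 .0077 -.0328 -.0024 0 0 0;1 .0077 -.0328 -.0024 0 0 0;1 .0077 -.0328 -.0024 0 0 0;1 .0077 -.0328 -.0024 0 0 0;1 .0077 -.0328 -.0024 0 0 0;1 .0077 -.0328 -.0024 0 0 0;1 .0077 -.0328 -.0024 0 0 0;1 .0077 -.0328 -.0024 0 0 0;1 .0077 -.0328 -.0024 0 0 0;1 .0077 -.0328 -.0024 0 0 0;1 .0077 -.0328 -.0024 0 0 0;1 .0077 -.0328 -.0024 0 0 0"}}

```text
time_s: 3.12
tool_pos: [0.4916, 0.3203, 0.4008]
eef_rot: [0.001, 0.991, 0.136, 0.0]
ft_force: [-0.1, -0.4, -0.7]
finger_gap: 1.0
grip_force: 0.0
```

Emit:
{"name": "drive_tool", "arguments": {"steps": ".6 0 0 0 0 0 -6.2;.6 0 0 0 0 0 -6.2;.6 0 0 0 0 0 -6.2;.6 0 0 0 0 0 -6.2;.6 0 0 0 0 0 -6.2;.6 0 0 0 0 0 -6.2;.6 0 0 0 0 0 -6.2;.6 0 0 0 0 0 -6.2;.6 0 0 0 0 0 -6.2;.6 0 0 0 0 0 -6.2;.6 0 0 0 0 0 0;.6 0 0 0 0 0 0;.6 0 0 0 0 0 0"}}

```text
time_s: 4.2
tool_pos: [0.4917, 0.3198, 0.4005]
eef_rot: [0.0, 0.779, 0.627, -0.0]
ft_force: [0.7, -0.7, -0.1]
finger_gap: 0.6
grip_force: 0.0
```

Run:
```python
from h import *
from workcell import r
s=r.read_state();c=r.capture('wrist');print(s['tool_pos'],s['joint_pos'].round(2),np.abs(s['joint_velocities']).max())
cv2.imwrite('pics/w2.png',c['color'][...,::-1]);P=cloud(c,s)
q=P.reshape(-1,3);q=q[(q[:,0]>.43)&(q[:,0]<.62)&(q[:,1]>.23)&(q[:,1]<.40)]
print(np.histogram(q[:,2],bins=np.arange(.1,.2,.003)))
for a,b in((.155,.172),(.160,.172),(.136,.146),(.12,.136)):
    m=q[(q[:,2]>a)&(q[:,2]<b)];print(a,rect(m))
```

```text
[0.49168826 0.3198408  0.40048431] [-0.1   0.47 -0.7   1.73  0.34  1.07 -1.13] 0.009570654961654107
(array([   9,    9,    9,    9,   10,    4,   14,   52,  289, 1712,  811,
         38,   37,  721,  195,   38,   17,   14,   18,   16,   16,   46,
        710,    0,    0,    0,    0,    0,    0,    0,    0,    0,    0]), array([0.1  , 0.103, 0.106, 0.109, 0.112, 0.115, 0.118, 0.121, 0.124,
       0.127, 0.13 , 0.133, 0.136, 0.139, 0.142, 0.145, 0.148, 0.151,
       0.154, 0.157, 0.16 , 0.163, 0.166, 0.169, 0.172, 0.175, 0.178,
       0.181, 0.184, 0.187, 0.19 , 0.193, 0.196, 0.199]))
0.155 (array([495. , 322.6]), array([36. , 11.9]), 77.5, 801, 'z', np.float64(167.1))
0.16 (array([495. , 322.6]), array([36. , 11.8]), 77.4, 772, 'z', np.float64(167.1))
0.136 (array([478.2, 326.3]), array([91.3, 46.4]), 77.9, 979, 'z', np.float64(141.2))
0.12 (array([508.1, 324.6]), array([ 82.3, 103.5]), 78.2, 2912, 'z', np.float64(129.3))
```

View pics/w2.png

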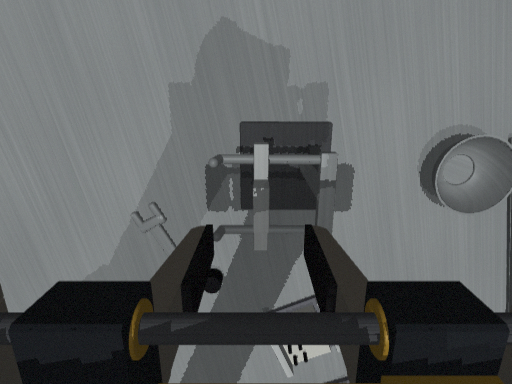

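Emit:
{"name": "drive_tool", "arguments": {"steps": ".5 .0034 .0026 0 0 0 0;.5 0 0 .0125 0 0 0;.5 0 0 .0125 0 0 0;.5 0 0 .0125 0 0 0;.5 0 0 .0125 0 0 0;.5 0 0 .0125 0 0 0;.5 0 0 .008 0 0 0;.5 0 0 .006 0 0 0;.5 0 0 0 0 0 0;.5 0 0 0 0 0 0"}}

```text
time_s: 5.08
tool_pos: [0.4946, 0.3239, 0.3238]
eef_rot: [-0.0, 0.778, 0.628, -0.0]
ft_force: [0.0, 0.2, 0.6]
finger_gap: 0.501
grip_force: 0.0
```

Emit:
{"name": "drive_tool", "arguments": {"steps": "0 0 0 0 0 0 0;0 0 0 0 0 0 0;0 0 0 0 0 0 0;0 0 0 0 0 0 0;0 0 0 0 0 0 0;0 0 0 0 0 0 0;0 0 0 0 0 0 0;0 0 0 0 0 0 0;0 0 0 0 0 0 0;0 0 0 0 0 0 0", "grip_force": 40}}

```text
time_s: 5.92
tool_pos: [0.4947, 0.3238, 0.3242]
eef_rot: [0.0, 0.778, 0.628, 0.0]
ft_force: [-1.6, -0.2, 2.8]
finger_gap: 0.13
grip_force: 40.0
```

Emit:
{"name": "drive_tool", "arguments": {"steps": "0 0 0 -.005 0 0 0;0 0 0 -.01 0 0 0;0 0 0 -.01 0 0 0;0 0 0 -.01 0 0 0;0 0 0 -.01 0 0 0;0 0 0 -.015 0 0 0;0 0 0 -.015 0 0 0;0 0 0 -.015 0 0 0;0 0 0 0 0 0 0;0 0 0 0 0 0 0;0 0 0 0 0 0 0"}}

```text
time_s: 6.83
tool_pos: [0.4944, 0.3234, 0.4136]
eef_rot: [0.0, 0.778, 0.628, -0.0]
ft_force: [-0.3, -0.6, -1.7]
finger_gap: 0.13
grip_force: 40.0
```

Run:
```python
from h import *
from workcell import r
s=r.read_state();c=r.capture('wrist');print(s['tool_pos'],s['ft_force'])
cv2.imwrite('pics/w3.png',c['color'][...,::-1])
z=c['z_map'];v,u=np.indices(z.shape);T=c['tool_from_camera']
p=np.stack([(u-c['cx'])/c['fx']*z,(v-c['cy'])/c['fy']*z,z],-1)@T[:3,:3].T+T[:3,3]
m=(z>0)&(abs(p[...,1])<.05)&(p[...,0]>-.06)&(p[...,0]<.06)&(p[...,2]>.185)&(p[...,2]<.27)
q=p[m]
# bar top face and visible broad face
print(len(q),np.histogram(q[:,2],bins=12))
for a in np.arange(.185,.265,.01):
    k=q[(q[:,2]>a)&(q[:,2]<a+.01)]
    if len(k)>5:print(a.round(3),len(k),np.percentile(k[:,0],[1,50,99]).round(4),np.percentile(k[:,1],[1,50,99]).round(4))
plan(s,(.5475,-.249,.40),91)
```

```text
[0.49443613 0.3234027  0.41355589] [-0.28588707 -0.59570313 -1.7088001 ]
296 (array([184,  19,   0,   0,   0,   0,   0,   0,   0,   0,   0,  93]), array([0.18501485, 0.19209682, 0.19917879, 0.20626076, 0.21334273,
       0.2204247 , 0.22750666, 0.23458863, 0.2416706 , 0.24875257,
       0.25583454, 0.26291651, 0.26999847]))
0.185 203 [0.0091 0.0105 0.0447] [-0.0154  0.0011  0.017 ]
0.265 93 [-0.0358  0.0283  0.0336] [-0.0405 -0.0366 -0.0334]
shift [-0.5484  0.1724  0.0139] rows 15.972690491716424 then turn [ -0.02   0.04 -13.15] rows 2.0236728060140154
```

View pics/w3.png

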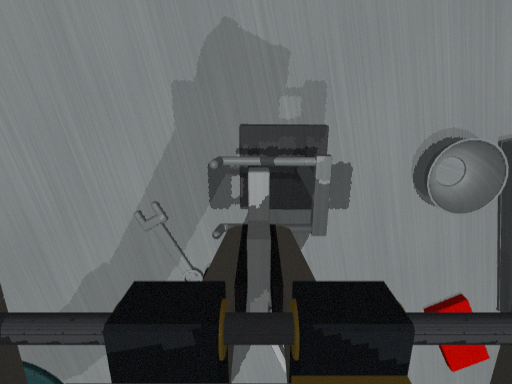

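Emit:
{"name": "drive_tool", "arguments": {"steps": "0 -.0200 .0062 0 0 0 0;0 -.0323 .0102 0 0 0 0;0 -.0323 .0102 0 0 0 0;0 -.0323 .0102 0 0 0 0;0 -.0323 .0102 0 0 0 0;0 -.0323 .0102 0 0 0 0;0 -.0323 .0102 0 0 0 0;0 -.0323 .0102 0 0 0 0;0 -.0323 .0102 0 0 0 0;0 -.0323 .0102 0 0 0 0;0 -.0323 .0102 0 0 0 0;0 -.0323 .0102 0 0 0 0;0 -.0323 .0102 0 0 0 0;0 -.0323 .0102 0 0 0 0;0 -.0323 .0102 0 0 0 0;0 -.0323 .0102 0 0 0 0;0 -.0323 .0102 0 0 0 0;0 -.0120 .0030 0 0 0 0"}}

```text
time_s: 8.38
tool_pos: [0.5468, -0.255, 0.4123]
eef_rot: [-0.0, 0.78, 0.626, -0.001]
ft_force: [-0.4, -1.2, -2.6]
finger_gap: 0.13
grip_force: 40.0
```

Emit:
{"name": "drive_tool", "arguments": {"steps": "0 0 0 0 0 0 -4.4;0 0 0 0 0 0 -4.4;0 0 0 0 0 0 -4.4;0 0 0 .035 0 0 0;0 0 0 .035 0 0 0;0 0 0 .02 0 0 0;0 0 0 0 0 0 0;0 0 0 0 0 0 0;0 0 0 0 0 0 0"}}

```text
time_s: 9.13
tool_pos: [0.5483, -0.2488, 0.325]
eef_rot: [0.001, 0.7, 0.714, 0.0]
ft_force: [-0.4, -0.3, -1.4]
finger_gap: 0.127
grip_force: 40.0
```

Run:
```python
from h import *
from workcell import r
s=r.read_state();print(s['tool_pos'],s['ft_force'],np.abs(s['joint_velocities']).max(),s['joint_pos'].round(2))
im=[]
for n in('top','scene'):
    c=r.capture(n);np.savez(n+'2.npz',**c);P=cloud(c)
    x=c['R']@[.535,-.249,.06]+c['t'];u=int(c['fx']*x[0]/x[2]+c['cx']);v=int(c['fy']*x[1]/x[2]+c['cy'])
    im.append(cv2.resize(c['color'][v-40:v+40,u-40:u+40,::-1],(400,400),interpolation=cv2.INTER_CUBIC))
    q=P.reshape(-1,3);q=q[(q[:,0]>.44)&(q[:,0]<.60)&(q[:,1]>-.32)&(q[:,1]<-.17)]
    for a,b in((.075,.12),(.0195,.0235),(.0255,.03),(.0335,.0385)):
        m=q[(q[:,2]>a)&(q[:,2]<b)]
        if len(m)>5:print(n,a,rect(m),m.min(0).round(4),m.max(0).round(4))
cv2.imwrite('pics/z2.png',np.hstack(im));plan(s,(.5475,-.249,.30),91)
```

```text
[ 0.54833555 -0.2488245   0.32503611] [-0.42861448 -0.29800373 -1.41821861] 0.019434750185863776 [ 0.78  0.55 -0.55  1.76  0.35  0.92  0.1 ]
top 0.075 (array([ 545.8, -231.4]), array([8.3, 3. ]), 73.0, 8, 'z', np.float64(95.0)) [ 0.5455 -0.2358  0.0913] [ 0.5485 -0.2273  0.1186]
top 0.0195 (array([ 520.7, -241. ]), array([102.9,  77.5]), 1.1, 46, 'z', np.float64(22.2)) [ 0.4685 -0.2799  0.0195] [ 0.5714 -0.2013  0.0234]
top 0.0255 (array([ 509.7, -249.8]), array([58.2, 69.3]), 1.6, 197, 'z', np.float64(27.9)) [ 0.4796 -0.2844  0.0255] [ 0.5386 -0.2149  0.03  ]
top 0.0335 (array([ 488. , -238.1]), array([56.3, 76.2]), 62.5, 59, 'z', np.float64(35.7)) [ 0.4626 -0.2806  0.0335] [ 0.5348 -0.2041  0.0383]
scene 0.075 (array([ 554.7, -249.5]), array([14.8, 46.6]), 12.4, 203, 'z', np.float64(100.8)) [ 0.5427 -0.2738  0.0795] [ 0.5577 -0.227   0.12  ]
scene 0.0195 (array([ 517.5, -246.2]), array([110.4,  87.8]), 0.6, 187, 'z', np.float64(21.5)) [ 0.4619 -0.2896  0.0195] [ 0.5732 -0.2018  0.0235]
scene 0.0255 (array([ 512.8, -242.6]), array([97.2, 81.1]), 2.0, 243, 'z', np.float64(26.9)) [ 0.4629 -0.2832  0.0255] [ 0.5625 -0.2036  0.03  ]
scene 0.0335 (array([ 481.7, -242.7]), array([42.1, 77.4]), 1.7, 61, 'z', np.float64(35.2)) [ 0.4596 -0.2818  0.0336] [ 0.5023 -0.2042  0.0382]
shift [-0.0002 -0.0009  0.025 ] rows 0.6958517183326968 then turn [0.09 0.01 0.08] rows 0.01835331103022009
```

View pics/z2.png

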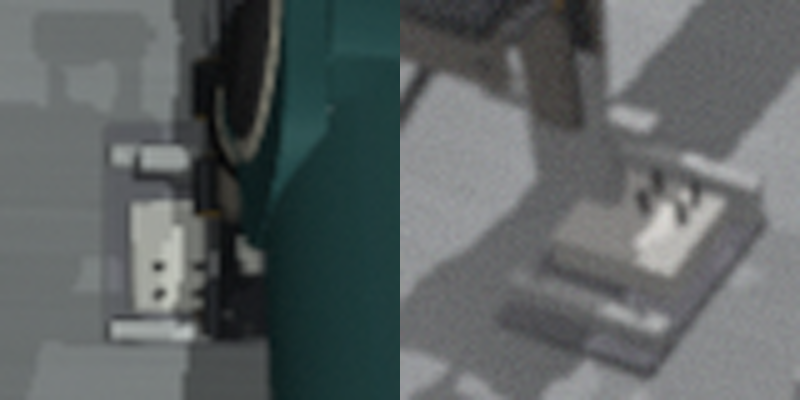

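Run:
```python
from h import *
P=cloud(np.load('scene2.npz'));q=P.reshape(-1,3)
m=q[(abs(q[:,0]-.549)<.02)&(abs(q[:,1]+.249)<.019)&(q[:,2]>.088)&(q[:,2]<.125)]
A=np.c_[m[:,1]+.249,m[:,2]-.1,np.ones(len(m))];k=np.ones(len(m),bool)
for _ in range(4):
    w=np.linalg.lstsq(A[k],m[k,0],rcond=None)[0];e=m[:,0]-A@w;k=abs(e)<.002
print(w,k.sum(),len(m))
b=q[(abs(q[:,0]-.549)<.02)&(abs(q[:,1]+.249)<.04)&(q[:,2]>.06)&(q[:,2]<.12)];print(b[:,2].min(),np.percentile(b[:,1],[1,99]))
P=cloud(np.load('scene2.npz'));Z=P[...,2]
m=((abs(P[...,0]-.56)<.03)&(abs(P[...,1]+.248)<.05)&(Z>.0195)&(Z<.024)).astype(np.uint8)
n,l,st,_=cv2.connectedComponentsWithStats(m);print(rect(P[l==1+np.argmax(st[1:,4])]))
```

```text
[-0.00188068 -0.01148124  0.5544635 ] 121 143
0.07951806003404775 [-0.27224911 -0.22743482]
(array([ 565.1, -245.7]), array([16. , 87.8]), 0.1, 89, 'z', np.float64(20.8))
```

Emit:
{"name": "drive_tool", "arguments": {"steps": "0 0 -.0008 .005 0 0 0;0 0 0 .015 0 0 0;0 0 0 .015 0 0 0;0 0 0 .01 0 0 0;0 0 0 .005 0 0 0;0 0 0 .005 0 0 0;0 0 0 .005 0 0 0;0 0 0 .005 0 0 0;0 0 0 .003 0 0 0;0 0 0 .002 0 0 0;0 0 0 .001 0 0 0;0 0 0 0 0 0 0;0 0 0 0 0 0 0;0 0 0 0 0 0 0;0 0 0 0 0 0 0"}}

```text
time_s: 10.48
tool_pos: [0.5469, -0.2491, 0.2532]
eef_rot: [0.0, 0.701, 0.714, 0.0]
ft_force: [0.7, -0.5, -1.5]
finger_gap: 0.131
grip_force: 40.0
```

Emit:
{"name": "drive_tool", "arguments": {"steps": "0 0 -.001 0 0 0 0;0 0 -.001 0 0 0 0;0 0 -.001 0 0 0 0;0 0 -.001 0 0 0 0;0 0 -.001 0 0 0 0;0 0 -.001 0 0 0 0;0 0 -.001 0 0 0 0;0 0 -.001 0 0 0 0;0 0 -.001 0 0 0 0;0 0 0 0 0 0 0;0 0 0 0 0 0 0;0 0 0 0 0 0 0"}}

```text
time_s: 11.48
tool_pos: [0.5378, -0.2492, 0.2529]
eef_rot: [-0.0, 0.701, 0.714, -0.0]
ft_force: [0.6, -0.1, -1.1]
finger_gap: 0.128
grip_force: 40.0
```

Emit:
{"name": "drive_tool", "arguments": {"steps": "0 0 -.0005 0 0 0 0;0 0 -.0005 0 0 0 0;0 0 -.0005 0 0 0 0;0 0 -.0005 0 0 0 0;0 0 0 0 0 0 0;0 0 0 0 0 0 0;0 0 0 0 0 0 0"}}

```text
time_s: 12.07
tool_pos: [0.5358, -0.2493, 0.253]
eef_rot: [-0.0, 0.701, 0.714, -0.0]
ft_force: [0.4, 0.4, -0.7]
finger_gap: 0.128
grip_force: 40.0
```

Emit:
{"name": "drive_tool", "arguments": {"steps": "0 0 -.0005 0 0 0 0;0 0 -.0005 0 0 0 0;0 0 0 0 0 0 0;0 0 0 0 0 0 0;0 0 0 0 0 0 0"}}

```text
time_s: 12.48
tool_pos: [0.5353, -0.2492, 0.2531]
eef_rot: [0.0, 0.7, 0.714, 0.0]
ft_force: [2.6, 0.6, -2.3]
finger_gap: 0.132
grip_force: 40.0
```

Emit:
{"name": "drive_tool", "arguments": {"steps": "0 0 -.0005 0 0 0 0;0 0 -.0005 0 0 0 0;0 0 -.0005 0 0 0 0;0 0 -.0005 0 0 0 0;0 0 0 0 0 0 0;0 0 0 0 0 0 0;0 0 0 0 0 0 0;0 0 0 0 0 0 0"}}

```text
time_s: 13.15
tool_pos: [0.5343, -0.2492, 0.2537]
eef_rot: [0.002, 0.7, 0.714, 0.002]
ft_force: [7.1, 0.2, -4.4]
finger_gap: 0.127
grip_force: 40.0
```

Emit:
{"name": "drive_tool", "arguments": {"steps": "0 0 -.0005 0 0 0 0;0 0 -.0005 0 0 0 0;0 0 -.0005 0 0 0 0;0 0 -.0005 0 0 0 0;0 0 0 0 0 0 0;0 0 0 0 0 0 0;0 0 0 0 0 0 0;0 0 0 0 0 0 0;0 0 0 0 0 0 0;0 0 0 0 0 0 0"}}

```text
time_s: 13.98
tool_pos: [0.5334, -0.2492, 0.2542]
eef_rot: [0.003, 0.7, 0.714, 0.003]
ft_force: [9.2, 0.2, -4.8]
finger_gap: 0.127
grip_force: 40.1
```

Run:
```python
from h import *
from workcell import r
s=r.read_state();print(s['tool_pos'],s['ft_force'],s['torque'],np.abs(s['joint_velocities']).max())
im=[]
for n in('top','scene'):
    c=r.capture(n);P=cloud(c);Z=P[...,2]
    x=c['R']@[.52,-.249,.04]+c['t'];u=int(c['fx']*x[0]/x[2]+c['cx']);v=int(c['fy']*x[1]/x[2]+c['cy'])
    im.append(cv2.resize(c['color'][v-30:v+30,u-30:u+30,::-1],(400,400),interpolation=cv2.INTER_CUBIC))
    for nm,a,b in(('pad',.0255,.03),('stop',.0335,.0385),('rail',.0195,.0238)):
        m=((abs(P[...,0]-.52)<.065)&(abs(P[...,1]+.248)<.06)&(Z>a)&(Z<b)).astype(np.uint8)
        k,l,st,_=cv2.connectedComponentsWithStats(m);q=P[l==1+np.argmax(st[1:,4])];print(n,nm,rect(q),q.min(0).round(4),q.max(0).round(4))
s=r.read_state();c=r.capture('wrist');P=cloud(c,s);q=P.reshape(-1,3)
q=q[(abs(q[:,0]-.52)<.065)&(abs(q[:,1]+.248)<.06)&(q[:,2]<.05)];print(len(q))
for a,b in((.0255,.03),(.0335,.0385)):
    m=q[(q[:,2]>a)&(q[:,2]<b)]
    if len(m)>5:print('w',a,rect(m))
cv2.imwrite('pics/z3.png',np.hstack(im))
```

```text
[ 0.53337717 -0.24915882  0.25420598] [ 9.22851901  0.2374325  -4.82419188] [ 0.00821047 -2.89685252  0.02219946] 0.0021059644278723743
top pad (array([ 503.6, -228. ]), array([58.2, 25.4]), 1.1, 119, 'z', np.float64(28.0)) [ 0.4745 -0.2409  0.0255] [ 0.5327 -0.215   0.0299]
top stop (array([ 467.2, -222. ]), array([ 8.3, 35.5]), 1.7, 32, 'z', np.float64(35.8)) [ 0.4627 -0.2397  0.0341] [ 0.4714 -0.2043  0.0383]
top rail (array([ 564.7, -218.1]), array([ 8.7, 33.6]), 1.7, 28, 'z', np.float64(21.7)) [ 0.5601 -0.2349  0.0197] [ 0.5695 -0.2014  0.0235]
scene pad (array([ 504.1, -228. ]), array([76.6, 42. ]), 4.4, 118, 'z', np.float64(27.3)) [ 0.4654 -0.2516  0.0255] [ 0.5427 -0.2095  0.0297]
scene stop (array([ 465.5, -256.3]), array([36.9, 11.9]), 79.0, 25, 'z', np.float64(35.2)) [ 0.4605 -0.2751  0.0336] [ 0.4742 -0.2386  0.0384]
scene rail (array([ 563.8, -246.1]), array([12.6, 89.6]), 1.4, 106, 'z', np.float64(21.0)) [ 0.5567 -0.291   0.0195] [ 0.5706 -0.2014  0.0236]
19240
w 0.0255 (array([ 498.2, -245.1]), array([65.1, 89.5]), 6.1, 5989, 'z', np.float64(27.8))
w 0.0335 (array([ 478.4, -248.6]), array([36.5, 90. ]), 0.8, 1913, 'z', np.float64(35.3))
```

View pics/z3.png

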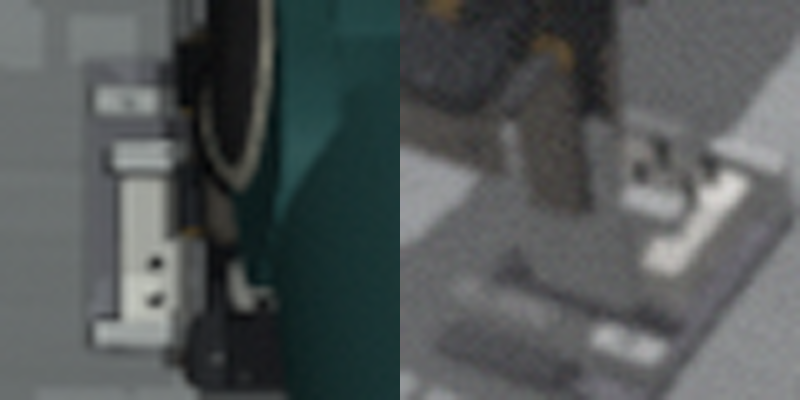

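```bash
cat > chk.py <<'E'
from h import *
from workcell import r
s=r.read_state();print('tool x,z axes',rot(s).as_matrix()[:,0].round(4),rot(s).as_matrix()[:,2].round(4),s['tool_pos'].round(4),s['ft_force'].round(1))
c=r.capture('wrist');P=cloud(c,s);hue=c['color'].astype(int)
q=P.reshape(-1,3);col=hue.reshape(-1,3)
# holder frame: origin (.5205,-.248), yaw 1 deg
a=np.radians(1.);d=q[:,:2]-[.5205,-.248];h=np.c_[d@[np.cos(a),np.sin(a)],d@[-np.sin(a),np.cos(a)],q[:,2]]*1000
m=(abs(h[:,0]+20)<26)&(abs(h[:,1]+2)<32)&(h[:,2]>24)&(h[:,2]<32);k=h[m]
for _ in range(4):
    A=np.c_[k[:,:2],np.ones(len(k))];w=np.linalg.lstsq(A,k[:,2],rcond=None)[0];e=k[:,2]-A@w;k=k[abs(e)<1]
print('pad plane slopes,z',w[:2].round(4),'z at centre',w@[-20,-2,1],len(k), 'x range',k[:,0].min(),k[:,0].max())
# stop-side boundary: pad front edge by y strips, and lateral edges
Z=h[:,2];on=lambda lo,hi,y:(Z>lo)&(Z<hi)&(abs(h[:,1]-y)<3)
for y in range(-36,37,6):
    p=h[on(25.5,30,y)&(h[:,0]>-52)&(h[:,0]<15),0];st=h[on(34,38,y)&(h[:,0]<-40)&(h[:,0]>-66),0]
    if len(p)>20 and len(st)>5:print(y,'pad x',np.percentile(p,[1,99]).round(1),'stop inner',np.percentile(st,98).round(1),len(p))
p=h[(Z>26)&(Z<30)&(abs(h[:,0]+30)<15)&(abs(h[:,1])<50)];print('pad y',np.percentile(p[:,1],[.5,99.5]))
E
python3 chk.py
```

```text
tool x,z axes [-1.930e-02  9.998e-01 -8.000e-04] [ 8.9e-03 -7.0e-04 -1.0e+00] [ 0.5334 -0.2491  0.2542] [ 9.8 -0.1 -4.3]
pad plane slopes,z [ 0.0159 -0.0001] z at centre 27.844651223886693 4120 x range -45.996763598534805 5.997854186743784
-36 pad x [-50.5 -19.6] stop inner -50.2 154
-30 pad x [-50.5 -16.7] stop inner -50.2 222
-24 pad x [-50.3 -14.2] stop inner -40.5 299
-18 pad x [-50.4 -11. ] stop inner -50.1 400
-12 pad x [-50.3  -8. ] stop inner -50.2 434
-6 pad x [-50.4   6.6] stop inner -50.5 453
0 pad x [-50.3   7.4] stop inner -40.6 590
6 pad x [-50.3   7.1] stop inner -50.3 654
12 pad x [-50.3   7.5] stop inner -50.3 655
18 pad x [-50.2   7.6] stop inner -50.4 542
24 pad x [-50.3   7.6] stop inner -41.1 689
30 pad x [-50.3   7.5] stop inner -50.3 728
36 pad x [-50.5   7. ] stop inner -50.2 126
pad y [-35.79609996  33.39947048]
```

Emit:
{"name": "drive_tool", "arguments": {"steps": "0 0 .0004 .0003 .13 0 0;0 0 .0004 .0003 .13 0 0;0 0 .0004 .0004 .13 0 0;0 0 .0003 .0004 .13 0 0;0 0 0 0 0 0 0;0 0 0 0 0 0 0;0 0 0 0 0 0 0;0 0 0 0 0 0 0;0 0 0 0 0 0 0;0 0 0 0 0 0 0"}}

```text
time_s: 15.02
tool_pos: [0.5352, -0.2491, 0.2532]
eef_rot: [0.001, 0.7, 0.714, -0.0]
ft_force: [9.5, -0.6, -1.9]
finger_gap: 0.134
grip_force: 40.0
```

```bash
python3 chk.py
```

```text
tool x,z axes [-0.0193  0.9998 -0.0011] [ 8.0e-04 -1.1e-03 -1.0e+00] [ 0.5352 -0.2491  0.2532] [ 9.5 -0.6 -1.9]
pad plane slopes,z [0.0007 0.0011] z at centre 27.351036705581546 4107 x range -45.99510752595053 5.993836707390241
-36 pad x [-50.5 -19.1] stop inner -50.3 175
-30 pad x [-50.3 -16.6] stop inner -50.4 224
-24 pad x [-50.4 -13.5] stop inner -40.7 299
-18 pad x [-50.2 -11.1] stop inner -50.1 404
-12 pad x [-50.4  -8. ] stop inner -50.1 428
-6 pad x [-50.4   6.7] stop inner -50.2 452
0 pad x [-50.3   7.4] stop inner -40.5 605
6 pad x [-50.2   7.4] stop inner -50.1 644
12 pad x [-50.2   7.5] stop inner -50.2 651
18 pad x [-50.3   7.5] stop inner -50.3 556
24 pad x [-50.2   7.6] stop inner -41.0 685
30 pad x [-50.3   7.5] stop inner -50.1 736
36 pad x [-50.5   6.6] stop inner -50.1 85
pad y [-36.17755697  33.05332854]
```

```bash
python3 -c "
from workcell import r
print(r.hand_in())"
```

```text
the job is handed in; nothing more can be done
None
```

The job is handed in: at the last check the spacer was still gripped upright (40 N) in holder_1's wide gap, pressing pad_1 flat and square against the stop with about 9.5 N, with nothing else touched; the judge's verdict was not shown.

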